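# Turn the row of paint pots round

### The job

Pack up after the class: move the four paint pots from the dark drying tray into the white caddy, one to a pocket, in reverse order: the pot nearest the tray's brass knob goes into the pocket farthest from the caddy's brass knob, the next into the next, so that the one farthest from the tray's knob ends nearest the caddy's. Keep the pots upright all the way and leave each standing flat on its pocket's floor.

Things in the scene. Friction and masses are not known exactly. Their poses are not given: they have to be found in the camera images.
- tray: Drying tray, start of the row: dark wooden board 67 x 253 mm, 12 mm high, fixed. Origin: centre of its underside, on the table; y along the row, z up. Four saucers fixed on it at y = -93, -31, 31, 93 mm (x = 0), in any colour order. Brass knob (28 mm across, top 36 mm above table) on an end block at y = +141.5 mm; overall y from -126.5 to +156.5 mm.
- caddy: Caddy to be filled: white open box 67 x 253 mm, fixed. Origin: centre of its underside, on the table; y along the row, z up. Four pockets centred at y = -93, -31, 31, 93 mm (x = 0), 57 x 57 mm inside, floor 5 mm above table; walls 16 mm high, dividers 14, all 5 thick. Brass knob (28 mm across, top 36 mm above table) on an end block at y = +141.5 mm; overall y from -126.5 to +156.5 mm.
- pot_red: The red paint pot: closed upright cylinder 36 mm in diameter and 82 mm tall with a red lid, a narrower white neck ring 58 to 64 mm up, about 90 g (60 to 125 g). Origin: centre of its underside, z up. It starts standing on the red saucer, its underside 17 mm above the table; neighbours stand 62 mm apart.
- pot_blue: The blue paint pot: closed upright cylinder 36 mm in diameter and 82 mm tall with a blue lid, a narrower white neck ring 58 to 64 mm up, about 90 g (60 to 125 g). Origin: centre of its underside, z up. It starts standing on the blue saucer, its underside 17 mm above the table; neighbours stand 62 mm apart.
- pot_yellow: The yellow paint pot: closed upright cylinder 36 mm in diameter and 82 mm tall with a yellow lid, a narrower white neck ring 58 to 64 mm up, about 90 g (60 to 125 g). Origin: centre of its underside, z up. It starts standing on the yellow saucer, its underside 17 mm above the table; neighbours stand 62 mm apart.
- pot_green: The green paint pot: closed upright cylinder 36 mm in diameter and 82 mm tall with a green lid, a narrower white neck ring 58 to 64 mm up, about 90 g (60 to 125 g). Origin: centre of its underside, z up. It starts standing on the green saucer, its underside 17 mm above the table; neighbours stand 62 mm apart.
- saucer_red: The red saucer: flat disc 52 mm in diameter, 5 mm thick, fixed on the tray under the red pot; it stays there and so keeps showing where that pot stood. Origin: centre of its underside, 12 mm above the table.
- saucer_blue: The blue saucer: flat disc 52 mm in diameter, 5 mm thick, fixed on the tray under the blue pot; it stays there and so keeps showing where that pot stood. Origin: centre of its underside, 12 mm above the table.
- saucer_yellow: The yellow saucer: flat disc 52 mm in diameter, 5 mm thick, fixed on the tray under the yellow pot; it stays there and so keeps showing where that pot stood. Origin: centre of its underside, 12 mm above the table.
- saucer_green: The green saucer: flat disc 52 mm in diameter, 5 mm thick, fixed on the tray under the green pot; it stays there and so keeps showing where that pot stood. Origin: centre of its underside, 12 mm above the table.
There are look-alikes about, which are no part of the job. Several things have the shape of the pot_yellow; the one meant has the colours described above.

How it is judged:
At the end, for the whole second after the job is handed in: Every pot stands upright (within 0.12 rad) and at rest, its underside on the caddy's floor (within 4 mm) and its centre within 15 mm of its own pocket's centre along each side; its pocket is the mirror of the place of its saucer on the tray: place y on the tray, pocket -y in the caddy (((x of saucer_red in the frame of tray between -0.02 and 0.02 m and y of saucer_red in the frame of tray between -0.113 and -0.073 m and x of pot_red in the frame of caddy between -0.015 and 0.015 m and y of pot_red in the frame of caddy between 0.078 and 0.108 m) or (x of saucer_red in the frame of tray between -0.02 and 0.02 m and y of saucer_red in the frame of tray between -0.051 and -0.011 m and x of pot_red in the frame of caddy between -0.015 and 0.015 m and y of pot_red in the frame of caddy between 0.016 and 0.046 m) or (x of saucer_red in the frame of tray between -0.02 and 0.02 m and y of saucer_red in the frame of tray between 0.011 and 0.051 m and x of pot_red in the frame of caddy between -0.015 and 0.015 m and y of pot_red in the frame of caddy between -0.046 and -0.016 m) or (x of saucer_red in the frame of tray between -0.02 and 0.02 m and y of saucer_red in the frame of tray between 0.073 and 0.113 m and x of pot_red in the frame of caddy between -0.015 and 0.015 m and y of pot_red in the frame of caddy between -0.108 and -0.078 m)) and z of each of pot_red, pot_blue, pot_yellow, pot_green in the frame of caddy below 0.009 m and angle between each of pot_red, pot_blue, pot_yellow, pot_green's own z axis and vertical below 0.12 rad and linear speed of each of pot_red, pot_blue, pot_yellow, pot_green below 0.02 m/s and angular speed of each of pot_red, pot_blue, pot_yellow, pot_green below 0.3 rad/s and ((x of saucer_blue in the frame of tray between -0.02 and 0.02 m and y of saucer_blue in the frame of tray between -0.113 and -0.073 m and x of pot_blue in the frame of caddy between -0.015 and 0.015 m and y of pot_blue in the frame of caddy between 0.078 and 0.108 m) or (x of saucer_blue in the frame of tray between -0.02 and 0.02 m and y of saucer_blue in the frame of tray between -0.051 and -0.011 m and x of pot_blue in the frame of caddy between -0.015 and 0.015 m and y of pot_blue in the frame of caddy between 0.016 and 0.046 m) or (x of saucer_blue in the frame of tray between -0.02 and 0.02 m and y of saucer_blue in the frame of tray between 0.011 and 0.051 m and x of pot_blue in the frame of caddy between -0.015 and 0.015 m and y of pot_blue in the frame of caddy between -0.046 and -0.016 m) or (x of saucer_blue in the frame of tray between -0.02 and 0.02 m and y of saucer_blue in the frame of tray between 0.073 and 0.113 m and x of pot_blue in the frame of caddy between -0.015 and 0.015 m and y of pot_blue in the frame of caddy between -0.108 and -0.078 m)) and ((x of saucer_yellow in the frame of tray between -0.02 and 0.02 m and y of saucer_yellow in the frame of tray between -0.113 and -0.073 m and x of pot_yellow in the frame of caddy between -0.015 and 0.015 m and y of pot_yellow in the frame of caddy between 0.078 and 0.108 m) or (x of saucer_yellow in the frame of tray between -0.02 and 0.02 m and y of saucer_yellow in the frame of tray between -0.051 and -0.011 m and x of pot_yellow in the frame of caddy between -0.015 and 0.015 m and y of pot_yellow in the frame of caddy between 0.016 and 0.046 m) or (x of saucer_yellow in the frame of tray between -0.02 and 0.02 m and y of saucer_yellow in the frame of tray between 0.011 and 0.051 m and x of pot_yellow in the frame of caddy between -0.015 and 0.015 m and y of pot_yellow in the frame of caddy between -0.046 and -0.016 m) or (x of saucer_yellow in the frame of tray between -0.02 and 0.02 m and y of saucer_yellow in the frame of tray between 0.073 and 0.113 m and x of pot_yellow in the frame of caddy between -0.015 and 0.015 m and y of pot_yellow in the frame of caddy between -0.108 and -0.078 m)) and ((x of saucer_green in the frame of tray between -0.02 and 0.02 m and y of saucer_green in the frame of tray between -0.113 and -0.073 m and x of pot_green in the frame of caddy between -0.015 and 0.015 m and y of pot_green in the frame of caddy between 0.078 and 0.108 m) or (x of saucer_green in the frame of tray between -0.02 and 0.02 m and y of saucer_green in the frame of tray between -0.051 and -0.011 m and x of pot_green in the frame of caddy between -0.015 and 0.015 m and y of pot_green in the frame of caddy between 0.016 and 0.046 m) or (x of saucer_green in the frame of tray between -0.02 and 0.02 m and y of saucer_green in the frame of tray between 0.011 and 0.051 m and x of pot_green in the frame of caddy between -0.015 and 0.015 m and y of pot_green in the frame of caddy between -0.046 and -0.016 m) or (x of saucer_green in the frame of tray between -0.02 and 0.02 m and y of saucer_green in the frame of tray between 0.073 and 0.113 m and x of pot_green in the frame of caddy between -0.015 and 0.015 m and y of pot_green in the frame of caddy between -0.108 and -0.078 m))); the robot touches nothing.
It fails at once if a pot is tipped over (more than 0.8 rad from upright) (angle between any of pot_red, pot_blue, pot_yellow, pot_green's own z axis and vertical above 0.8 rad).
It also fails if it takes over 99 s, if anything falls off the work surface, if the arm or the gripper's body presses on something with over 40 N, if the wrist force passes 120 N, or if a joint passes its speed limit or range.

### The arm

A 6-joint arm with a two-finger parallel gripper is mounted at the origin on the work surface. World frame = base frame: x ahead of the robot, y to its left, z up, the work surface at z = 0. Lengths are in m, angles in rad, forces in N, time in s.
With the tool pointing down it reaches from about 0.25 to 0.725 m from the base axis. Payload 4 kg.
Tool frame: the origin (TCP) lies between the finger pads; the fingertips stand 11 mm ahead of it and the grasp point (between the pads) lies 8 mm behind it (bot.tip_extent is the distance from the TCP to the fingertips, in m); z points along the fingers, y is the line along which they close (so a half turn about z gives the same grasp; the last joint's range is limited). The gripper opens to 85 mm and grips with 20 to 120 N. Pads are 22 mm wide; open, the fingers measure 114 mm over their backs; the gripper's body (76 mm by 85 mm) begins 54 mm behind the grasp point. The pads swing forward as they close: fully open they stand 13 mm farther back than shut.
Start: joints at [1.159, 0.241, 0.005, 1.335, 0, 1.571], TCP at [0.2, 0.458, 0.242] pointing down, gripper open.
Joint ranges: [-2.72, 2.72], [-1.05, 1.87], [-1.09, 1.28], [-1.99, 2.15], [-1.42, 1.44], [-3.14, 3.14]. Speed limits (rad/s): [2.79, 2.79, 3.14, 3.14, 3.14, 3.14].

### API

Orientations are given as a unit quaternion [x, y, z, w].
In Python, from workcell import bot gives the robot as it stands. The module is installed in compiled form; this text tells all that it offers.
- The arm moves only by the tool drive_tool, never from a script. Its argument "rows" is a list of rows, each an object of numbers: "dx", "dy", "dz": the shift along the tool's x, y, z in units of 50 mm (1.0 is 50 mm); "wx", "wy", "wz": the turn, a rotation vector about the tool's x, y, z in units of 5 degrees (1.0 is 5 degrees); "hand": the finger opening in mm, from 0 to 85.4. A call has 1 to 20 rows; each row is the pose to reach, as a shift and turn from the pose commanded when the call began, along the tool's axes at that moment; what a row does not reach only later rows make up. A row lasts 1/10 s, in which the tool goes at most 50 mm and 8.59 degrees, less where a joint would pass 70% of its speed; a pose out of reach is approached as far as the arm can. A call with a gripper value outside its range is refused whole. The fingers move at their own pace and stop on an object; the grip force is fixed at half the most. Time passes only in rows, so rows that repeat a pose let the fingers close. It gives the time, the measured TCP pose, the force, the opening and the grip force at its end, in the units of the state.
- bot.get_obs(): the state, without advancing time (a new reading comes with each control period).
- bot.camera(name): name is "scene" or "top"; returns the picture (400x640x3 uint8, red, green, blue); there is no depth.
- bot.get_calibration(name): a dict with "vfov" (degrees; the focal length in pixels is half the picture's height over the tangent of half this angle, whatever the lens; pixels are square), "cx", "cy" (the principal point, pixels), "origin" and "rotation" of the camera in the world. Camera axes: x right, y up, looking along -z (the intrinsics and any distortion apply to the point x, -y, -z); pixel columns grow to the right and rows downward; lengths in m; the calibration is good to about 2 mm. A picture is of the moment at which its call begins. get_calibration takes no time and is no camera call.
- bot.job_done(): hands the job in; it is judged then, once.
Trained networks look in the newest picture that a camera, given by its name, has taken for a name from the list of things; names that differ only in an ending like _2 or _b are one class to them, and where a whole thing is asked for, a point or a joint stands for the part that bears it (a point fixed in the world has none). Each returns a list of dicts, best first, with "score" (0 to 1); they miss things now and then, are a little off and sometimes report something else, mostly with a low value. They report only what shows in the picture. A call takes as long as a camera call. They do not tell look-alikes from the thing itself.
- bot.look_for(camera, thing): "extent" ([centre column, centre row, width, height] in pixels, round what is visible of it).
- bot.outline_of(camera, thing): "region" (400x640 bool, what is visible of it) and "extent" ([centre column, centre row, width, height] in pixels, round what is visible of it).
The state is a dict: "clock": time; "joint_pos": joint angles; "joint_vel": joint speeds; "tau": joint torques, N m; "eef_pos": TCP position; "tool_rot": TCP orientation; "ft_force": force on the tool from outside, world axes, zero at the start; "ft_torque": the same for the moment, N m; "grip_width": finger opening in m; "grasp_force": force on a finger pad.
Only numpy, scipy, OpenCV 4.12 (cv2) and the standard library are available. Lean on these libraries where they do the work, as an engineer would, in place of code of your own. Each camera call takes 0.05 s, during which the arm holds its last target. There are 200 camera calls.

## Working session

There is one attempt and no reset: what is moved stays moved. The work goes in short steps, Python scripts to look and compute and a tool call to move; the robot and the scene stay as the last step left them, time stands still between calls to the robot, and variables do not carry over. Pictures are saved under pics/ and viewed, at most 14 in all, crops included, and the job is handed in when it is done.

Besides the shell and the picture viewer there is one more tool, called after "Call:" as name([rows], argument=value, ...), one row to a line, values as JSON. drive_tool: Moves the arm, as the interface text tells. Its arguments: {"type":"object","properties":{"rows":{"type":"array","items":{"type":"object","properties":{"dx":{"type":"number"},"dy":{"type":"number"},"dz":{"type":"number"},"wx":{"type":"number"},"wy":{"type":"number"},"wz":{"type":"number"},"hand":{"type":"number"}}}}},"required":["rows"]}

```bash
mkdir -p pics; python3 - <<'E'
from workcell import bot
import cv2
for n in("scene","top"):
    im=bot.camera(n); cv2.imwrite(f"pics/{n}0.png",im[...,::-1])
    print(n,bot.get_calibration(n))
    for t in("tray","caddy","pot_red","pot_blue","pot_yellow","pot_green"):
        print(t,[([round(float(v)) for v in d["extent"]],round(d["score"],2)) for d in bot.look_for(n,t)])
o=bot.get_obs();print(o["clock"],o["eef_pos"],o["tool_rot"],o["grip_width"])
E
```

```text
scene {'vfov': 54.435114560806035, 'cx': 322.4728905489557, 'cy': 204.19254502490975, 'origin': array([1.03547169, 0.42131262, 0.62649674]), 'rotation': array([0.17199972, 0.37027425, 0.8357428 , 0.36721527])}
tray [([404, 258, 136, 50], 0.63)]
caddy [([253, 185, 117, 28], 0.69), ([372, 245, 24, 38], 0.66)]
pot_red [([458, 229, 28, 43], 0.59), ([400, 241, 27, 46], 0.39)]
pot_blue [([401, 240, 23, 40], 0.9)]
pot_yellow [([352, 216, 23, 39], 0.87), ([372, 244, 23, 41], 0.67)]
pot_green [([431, 233, 22, 39], 0.88)]
top {'vfov': 46.003284430268835, 'cx': 317.92330780661985, 'cy': 207.30550796422037, 'origin': array([ 0.4595892 , -0.01163682,  0.95703208]), 'rotation': array([-0.03252593,  0.03294298,  0.70961505, -0.70306707])}
tray [([219, 227, 93, 136], 0.56)]
caddy [([415, 188, 113, 124], 0.98)]
pot_red [([180, 273, 27, 22], 0.73)]
pot_blue [([213, 213, 26, 22], 0.79)]
pot_yellow [([231, 188, 23, 26], 0.73), ([281, 216, 26, 20], 0.55)]
pot_green [([196, 244, 22, 16], 0.61)]
0.7 [0.20011487 0.45821085 0.24234005] [ 2.04448430e-01  9.78877336e-01  3.53998069e-05 -6.15929091e-06] 0.08522683980549314
```

View pics/top0.png

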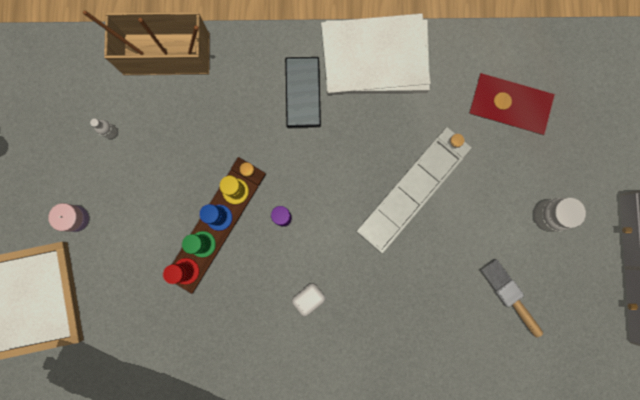

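View pics/scene0.png

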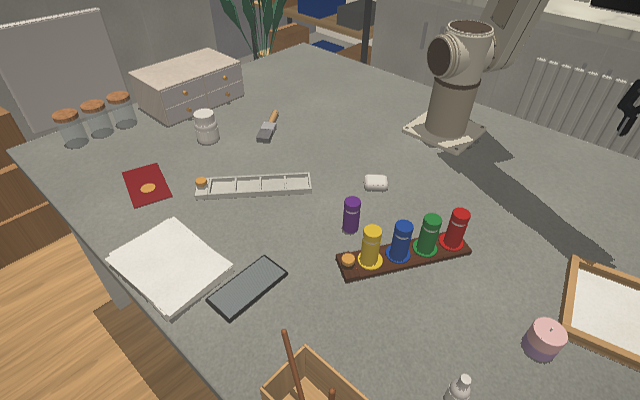

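```bash
python3 - <<'E'
import cv2,numpy as np
im=cv2.imread("pics/top0.png")
a=im[150:300,155:295]; b=im[120:260,350:480]
a=cv2.resize(a,None,fx=3,fy=3,interpolation=cv2.INTER_CUBIC);b=cv2.resize(b,None,fx=3,fy=3,interpolation=cv2.INTER_CUBIC)
b=cv2.copyMakeBorder(b,0,a.shape[0]-b.shape[0],0,0,0)
c=np.hstack([a,b])[:, :800];cv2.imwrite("pics/crop0.png",c);print(c.shape)
E
```

```text
(450, 800, 3)
```

View pics/crop0.png

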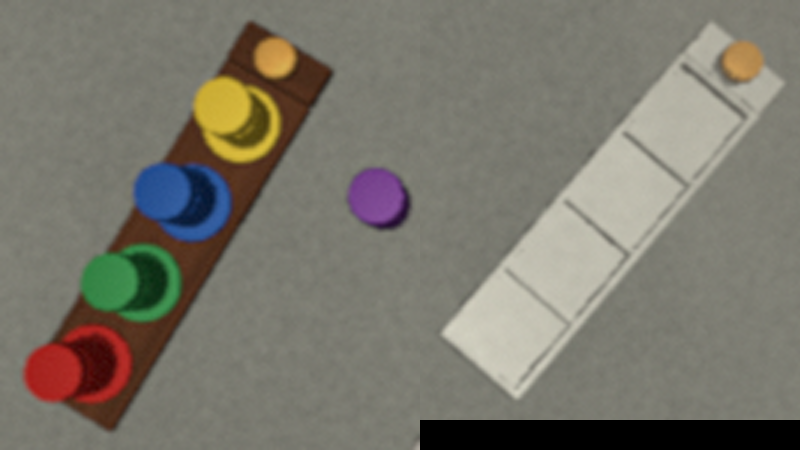

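Yellow candidates: (231,188), with a yellow lid on a yellow saucer, and (281,216), which is purple and loose on the table. The crop confirms that the first is pot_yellow. Order from the tray knob is yellow, blue, green, red.

```bash
cat >h.py <<'E'
import numpy as np
from scipy.optimize import least_squares
from scipy.spatial.transform import Rotation as R
from workcell import bot
def proj(cam,P,k=0):
    c=bot.get_calibration(cam); f=200/np.tan(np.radians(c["vfov"]/2))
    p=R.from_quat(c["rotation"]).inv().apply(np.atleast_2d(P)-c["origin"])
    x,y=p[:,0]/-p[:,2],-p[:,1]/-p[:,2]; s=1+k*(x*x+y*y)
    return np.c_[c["cx"]+f*x*s,c["cy"]+f*y*s]
def unproj(cam,uv,z,k=0):
    c=bot.get_calibration(cam)
    return least_squares(lambda q:(proj(cam,[*q,z],k)[0]-uv),c["origin"][:2]-[.1,0]).x
def place(q,P):
    P=np.atleast_2d(P);return np.c_[q[0]+np.cos(q[2])*P[:,0]-np.sin(q[2])*P[:,1],q[1]+np.sin(q[2])*P[:,0]+np.cos(q[2])*P[:,1],P[:,2]]
E
python3 - <<'E'
from h import *
L=[.093,.031,-.031,-.093]
T=[[0,.1415,.036]]+[[0,y,.099] for y in L]
tu=np.array([[246.4,168.8],[229,185],[208.7,213.7],[191,243.7],[172.4,273.7]])
C=[[0,.1415,.036],[-.0335,-.1265,.016],[.0335,-.1265,.016]]
cu=np.array([[457,139.7],[382,252.4],[357.5,231]])
for k in(0,None):
    for nm,P,U in(("tray",T,tu),("caddy",C,cu)):
      best=None
      for th in(-3,-2,-1,0,1,2):
        g=lambda q:(proj("top",place(q,P),k if k is not None else q[3])-U).ravel()
        s=least_squares(g,[.45,.0,th,0],x_scale=[.1,.1,1,.1])
        if best is None or s.cost<best.cost:best=s
      print(nm,k,best.x.round(4),best.fun.round(1))
      print("scene",proj("scene",place(best.x,P)).round(0).tolist())
E
```

```text
tray 0 [0.502  0.202  4.1595 0.    ] [ 0.3  0.3 -1.5  0.4  0.8  0.5  0.2 -0.3  0.3 -0.9]
scene [[348.0, 257.0], [374.0, 230.0], [404.0, 224.0], [433.0, 219.0], [461.0, 213.0]]
caddy 0 [ 0.5723 -0.1981  3.9933  0.    ] [  0.3  -0.5 -25.3 -21.6  24.9  21.8]
scene [[200.0, 180.0], [311.0, 188.0], [309.0, 172.0]]Traceback (most recent call last):
  File "<stdin>", line 12, in <module>
    return func(*args, **kwargs)
    result = trf(vector_fun.fun, vector_fun.jac, x0, f0, J0, lb, ub, ftol, xtol,
                 gtol, max_nfev, x_scale, loss_function, tr_solver,
                 tr_options.copy(), verbose, callback=callback_wrapped)
    return trf_no_bounds(
        fun, jac, x0, f0, J0, ftol, xtol, gtol, max_nfev, x_scale,
        loss_function, tr_solver, tr_options, verbose, callback=callback)
    J = jac(x)
    self._update_jac()
    ~~~~~~~~~~~~~~~~^^
    self.J = self.jac_wrapped(xp_copy(self.x), f0=self.f)
             ~~~~~~~~~~~~~~~~^^^^^^^^^^^^^^^^^^^^^^^^^^^^
    J, dct = approx_derivative(
             ~~~~~~~~~~~~~~~~~^
        self.fun,
        ^^^^^^^^^
    ...<2 lines>..
[... 247 characters left out ...]
hod,
                             ^^^^^^^^^^^^^^^^^^^^^^
                             mf)
                             ^^^
    df = [f_eval - f0 for f_eval in f_evals]
                                    ^^^^^^^
    f = np.atleast_1d(self.fun(x, *self.args, **self.kwargs))
                      ~~~~~~~~^^^^^^^^^^^^^^^^^^^^^^^^^^^^^^
    return np.atleast_1d(self.fun(x))
                         ~~~~~~~~^^^
    return self.f(x, *self.args, **self.kwargs)
           ~~~~~~^^^^^^^^^^^^^^^^^^^^^^^^^^^^^^
  File "<stdin>", line 11, in <lambda>
  File "h.py", line 6, in proj
    c=bot.get_calibration(cam); f=200/np.tan(np.radians(c["vfov"]/2))
ValueError: time passes only in moves, steps and waits
```

```bash
sed -i 's/^def proj/import functools\nbot_cal=functools.lru_cache(None)(bot.get_calibration)\ndef proj/; s/c=bot.get_cal[^(]*(/c=bot_cal(/' h.py
python3 - <<'E'
from h import *
L=[.093,.031,-.031,-.093]
T=[[0,.1415,.036]]+[[0,y,.099] for y in L]
tu=np.array([[246.4,168.8],[229,185],[208.7,213.7],[191,243.7],[172.4,273.7]])
C=[[0,.1415,.036],[.0335,-.1265,.016],[-.0335,-.1265,.016]]
cu=np.array([[457,139.7],[382,252.4],[357.5,231]])
for k in(0,None):
    for nm,P,U in(("tray",T,tu),("caddy",C,cu)):
      best=None
      for th in(-3,-2,-1,0,1,2):
        g=lambda q:(proj("top",place(q,P),k if k is not None else q[3])-U).ravel()
        s=least_squares(g,[.45,.0,th,0],x_scale=[.1,.1,1,.1])
        if best is None or s.cost<best.cost:best=s
      print(nm,k,best.x.round(4),best.fun.round(1))
      print("scene",proj("scene",place(best.x,P)).round(0).tolist())
      print("slots",place(best.x,[[0,y,0] for y in L])[:,:2].round(4).tolist())
for u in tu[1:]:print("lid",unproj("top",u,.099).round(4))
E
```

```text
tray 0 [0.502  0.202  4.1595 0.    ] [ 0.3  0.3 -1.5  0.4  0.8  0.5  0.2 -0.3  0.3 -0.9]
scene [[348.0, 257.0], [374.0, 230.0], [404.0, 224.0], [433.0, 219.0], [461.0, 213.0]]
slots [[0.5812, 0.1532], [0.5284, 0.1857], [0.4756, 0.2183], [0.4229, 0.2508]]
caddy 0 [ 0.572  -0.1981 -2.2902  0.    ] [ 0.4 -0.4  0.4  0.5 -0.8 -0.1]
scene [[200.0, 180.0], [309.0, 172.0], [311.0, 188.0]]
slots [[0.642, -0.2594], [0.5954, -0.2186], [0.5487, -0.1777], [0.5021, -0.1368]]
tray None [ 0.5023  0.2005 -2.118   0.0992] [ 0.5 -0.2 -1.2  0.1  0.9  0.4  0.1 -0.1 -0.3 -0.1]
scene [[347.0, 257.0], [373.0, 230.0], [403.0, 224.0], [432.0, 218.0], [460.0, 212.0]]
slots [[0.5817, 0.1521], [0.5287, 0.1844], [0.4758, 0.2166], [0.4228, 0.2489]]
caddy None [ 0.5722 -0.1989 -2.2926 -0.0613] [-0.   0.1  0.6  0.2 -0.5 -0.3]
scene [[200.0, 180.0], [308.0, 172.0], [311.0, 188.0]]
slots [[0.642, -0.2604], [0.5955, -0.2194], [0.5489, -0.1784], [0.5024, -0.1375]]
lid [0.5819 0.1505]
lid [0.5294 0.1871]
lid [0.475  0.2186]
lid [0.4213 0.2513]
```

```bash
cat >plan.py <<'E'
from h import *
def Rt(a): # tool down, y axis at angle a
    y=np.array([np.cos(a),np.sin(a),0]);z=np.array([0,0,-1.]);return R.from_matrix(np.c_[np.cross(y,z),y,z])
def step(p0,R0,p1,R1):
    return (R0.inv().apply(np.array(p1)-p0)/.05).round(2),(np.degrees((R0.inv()*R1).as_rotvec())/5).round(2)
AT=Rt(4.1595-np.pi);AC=Rt(-2.2902+np.pi)
pots=[[.5815,.152],[.529,.1865],[.4753,.2185],[.422,.251]]
pk=[[.502,-.137],[.5487,-.1777],[.5954,-.2186],[.642,-.2594]]
E
python3 - <<'E'
from plan import *
o=bot.get_obs();p,r=o["eef_pos"],R.from_quat(o["tool_rot"])
for a,b in zip(pots,pk):
    q=[*a,.17];print("to pot",*step(p,r,q,AT));p,r=q,AT
    q=[*b,.17];print("to pocket",*step(p,r,q,AC));p,r=q,AC
E
```

```text
to pot [-9.44 -2.56  1.45] [ 0.   -0.    1.62]
to pocket [-1.68 -5.75  0.  ] [0.   0.   1.91]
to pot [3.86 5.22 0.  ] [ 0.    0.   -1.91]
to pocket [-4.16 -5.99  0.  ] [0.   0.   1.91]
to pot [6.33 4.99 0.  ] [ 0.    0.   -1.91]
to pocket [-6.63 -6.18  0.  ] [0.   0.   1.91]
to pot [8.8  4.78 0.  ] [ 0.    0.   -1.91]
to pocket [-9.11 -6.38  0.  ] [0.   0.   1.91]
```

Call:
drive_tool([
  {"dx":-0.3,"dy":-0.1,"wz":0.1,"hand":85},
  {"dx":-0.9,"dy":-0.25,"dz":0.1,"wz":0.2,"hand":85},
  {"dx":-1.6,"dy":-0.4,"dz":0.2,"wz":0.3,"hand":85},
  {"dx":-2.3,"dy":-0.6,"dz":0.3,"wz":0.4,"hand":85},
  {"dx":-3.0,"dy":-0.8,"dz":0.4,"wz":0.5,"hand":85},
  {"dx":-3.7,"dy":-1.0,"dz":0.5,"wz":0.6,"hand":85},
  {"dx":-4.4,"dy":-1.2,"dz":0.6,"wz":0.75,"hand":85},
  {"dx":-5.1,"dy":-1.4,"dz":0.7,"wz":0.9,"hand":85},
  {"dx":-5.8,"dy":-1.6,"dz":0.8,"wz":1.0,"hand":85},
  {"dx":-6.5,"dy":-1.8,"dz":0.9,"wz":1.1,"hand":85},
  {"dx":-7.2,"dy":-1.95,"dz":1.0,"wz":1.2,"hand":85},
  {"dx":-7.9,"dy":-2.15,"dz":1.1,"wz":1.3,"hand":85},
  {"dx":-8.5,"dy":-2.3,"dz":1.2,"wz":1.4,"hand":85},
  {"dx":-9.0,"dy":-2.45,"dz":1.35,"wz":1.5,"hand":85},
  {"dx":-9.3,"dy":-2.52,"dz":1.45,"wz":1.62,"hand":85},
  {"dx":-9.44,"dy":-2.56,"dz":1.45,"wz":1.62,"hand":85},
  {"dx":-9.44,"dy":-2.56,"dz":1.45,"wz":1.62,"hand":85},
  {"dx":-9.44,"dy":-2.56,"dz":1.45,"wz":1.62,"hand":85},
])

```text
invalid input at $.rows[0]: expected keys dx, dy, dz, wx, wy, wz, hand
```

```bash
python3 - <<'E'
from h import *
import cv2
o=bot.get_obs();print(o["eef_pos"],o["joint_pos"].round(2))
a=bot.camera("top")[130:300,150:320];b=bot.camera("scene")[130:300,310:480]
f=lambda m:cv2.resize(m,(400,400),interpolation=cv2.INTER_CUBIC)
cv2.imwrite("pics/above1.png",np.hstack([f(a),f(b)])[...,::-1])
E
```

```text
[0.20011487 0.45821085 0.24234005] [1.16 0.24 0.01 1.34 0.   1.57]
```

View pics/above1.png

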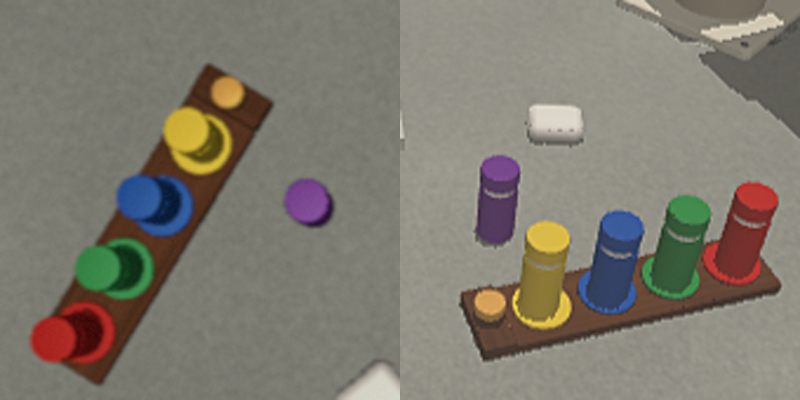

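All seven keys are required, so that move was refused. The picture shows the scene unchanged: yellow is next to the knob, and the purple pot is off the tray.

Call:
drive_tool([
  {"dx":-0.4,"dy":-0.1,"dz":0,"wx":0,"wy":0,"wz":0.1,"hand":85},
  {"dx":-1.2,"dy":-0.3,"dz":0.1,"wx":0,"wy":0,"wz":0.2,"hand":85},
  {"dx":-2.1,"dy":-0.6,"dz":0.2,"wx":0,"wy":0,"wz":0.4,"hand":85},
  {"dx":-3.0,"dy":-0.8,"dz":0.4,"wx":0,"wy":0,"wz":0.5,"hand":85},
  {"dx":-3.9,"dy":-1.0,"dz":0.5,"wx":0,"wy":0,"wz":0.7,"hand":85},
  {"dx":-4.8,"dy":-1.3,"dz":0.7,"wx":0,"wy":0,"wz":0.8,"hand":85},
  {"dx":-5.7,"dy":-1.5,"dz":0.8,"wx":0,"wy":0,"wz":1.0,"hand":85},
  {"dx":-6.6,"dy":-1.8,"dz":1.0,"wx":0,"wy":0,"wz":1.1,"hand":85},
  {"dx":-7.5,"dy":-2.0,"dz":1.1,"wx":0,"wy":0,"wz":1.3,"hand":85},
  {"dx":-8.3,"dy":-2.3,"dz":1.3,"wx":0,"wy":0,"wz":1.5,"hand":85},
  {"dx":-9.0,"dy":-2.45,"dz":1.4,"wx":0,"wy":0,"wz":1.6,"hand":85},
  {"dx":-9.44,"dy":-2.56,"dz":1.45,"wx":0,"wy":0,"wz":1.62,"hand":85},
  {"dx":-9.44,"dy":-2.56,"dz":1.45,"wx":0,"wy":0,"wz":1.62,"hand":85},
  {"dx":-9.44,"dy":-2.56,"dz":1.45,"wx":0,"wy":0,"wz":1.62,"hand":85},
])

```text
clock: 2.2
eef_pos: [0.5813, 0.1516, 0.1693]
tool_rot: [0.274, 0.962, -0.0, -0.001]
ft_force: [-0.9, -0.2, -1.5]
grip_width: 0.085
grasp_force: 0.0
```

```bash
python3 - <<'E'
from h import *
import cv2
o=bot.get_obs();print(o["eef_pos"],o["joint_pos"].round(2))
a=bot.camera("top")[130:300,150:320];b=bot.camera("scene")[130:300,310:480]
f=lambda m:cv2.resize(m,(400,400),interpolation=cv2.INTER_CUBIC)
cv2.imwrite("pics/above2.png",np.hstack([f(a),f(b)])[...,::-1])
E
```

```text
[0.581311   0.15163778 0.16934021] [0.25 0.48 0.16 1.25 0.   0.81]
```

View pics/above2.png

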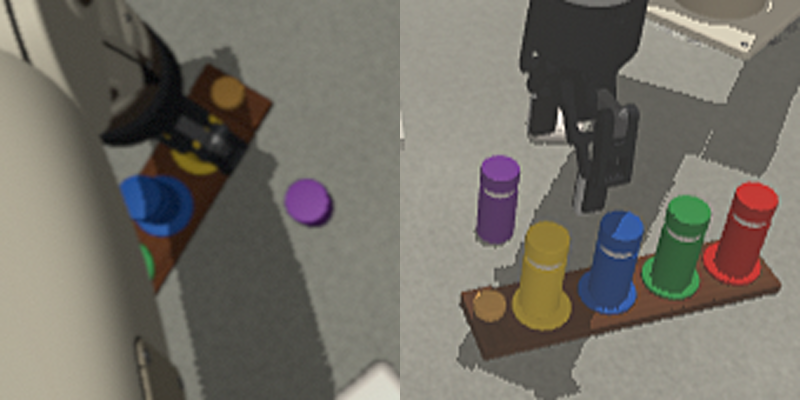

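```bash
python3 - <<'E'
from h import *
y=np.array([.525,.851,0]);c=np.array([.5813,.1516,.169])
for h in(-.05,0,.05):
    for z in(0,.01): p=proj("scene",c+h*y+[0,0,z])[0]; t=proj("top",c+h*y+[0,0,z])[0];print(h,z,((p-[310,130])/.425+[400,0]).round(),((t-[150,130])/.425).round())
E
```

```text
-0.05 0 [535. 130.] [225. 152.]
-0.05 0.01 [536. 120.] [223. 151.]
0 0 [559. 171.] [166. 117.]
0 0.01 [560. 161.] [163. 115.]
0.05 0 [585. 215.] [107.  81.]
0.05 0.01 [587. 205.] [104.  79.]
```

Call:
drive_tool([
  {"dx":0,"dy":0,"dz":0.4,"wx":0,"wy":0,"wz":0,"hand":85},
  {"dx":0,"dy":0,"dz":0.9,"wx":0,"wy":0,"wz":0,"hand":85},
  {"dx":0,"dy":0,"dz":1.4,"wx":0,"wy":0,"wz":0,"hand":85},
  {"dx":0,"dy":0,"dz":1.9,"wx":0,"wy":0,"wz":0,"hand":85},
  {"dx":0,"dy":0,"dz":2.3,"wx":0,"wy":0,"wz":0,"hand":85},
  {"dx":0,"dy":0,"dz":2.46,"wx":0,"wy":0,"wz":0,"hand":85},
  {"dx":0,"dy":0,"dz":2.46,"wx":0,"wy":0,"wz":0,"hand":70},
  {"dx":0,"dy":0,"dz":2.46,"wx":0,"wy":0,"wz":0,"hand":55},
  {"dx":0,"dy":0,"dz":2.46,"wx":0,"wy":0,"wz":0,"hand":45},
  {"dx":0,"dy":0,"dz":2.46,"wx":0,"wy":0,"wz":0,"hand":36},
  {"dx":0,"dy":0,"dz":2.46,"wx":0,"wy":0,"wz":0,"hand":28},
  {"dx":0,"dy":0,"dz":2.46,"wx":0,"wy":0,"wz":0,"hand":25},
  {"dx":0,"dy":0,"dz":2.46,"wx":0,"wy":0,"wz":0,"hand":25},
  {"dx":0,"dy":0,"dz":2.46,"wx":0,"wy":0,"wz":0,"hand":25},
])

```text
clock: 3.7
eef_pos: [0.5821, 0.1514, 0.0488]
tool_rot: [0.273, 0.962, 0.0, 0.001]
ft_force: [-2.5, -2.5, 6.5]
grip_width: 0.0346
grasp_force: 54.4
```

Call:
drive_tool([
  {"dx":0,"dy":0,"dz":-0.2,"wx":0,"wy":0,"wz":0,"hand":25},
  {"dx":0,"dy":0,"dz":-0.6,"wx":0,"wy":0,"wz":0,"hand":25},
  {"dx":0,"dy":0,"dz":-1.0,"wx":0,"wy":0,"wz":0,"hand":25},
  {"dx":0,"dy":0,"dz":-1.4,"wx":0,"wy":0,"wz":0,"hand":25},
  {"dx":0,"dy":0,"dz":-1.8,"wx":0,"wy":0,"wz":0,"hand":25},
  {"dx":0,"dy":0,"dz":-2.2,"wx":0,"wy":0,"wz":0,"hand":25},
  {"dx":0,"dy":0,"dz":-2.46,"wx":0,"wy":0,"wz":0,"hand":25},
  {"dx":0,"dy":0,"dz":-2.46,"wx":0,"wy":0,"wz":0,"hand":25},
])

```text
clock: 4.5
eef_pos: [0.583, 0.1525, 0.1727]
tool_rot: [0.273, 0.962, 0.001, 0.002]
ft_force: [0.9, -0.4, -0.3]
grip_width: 0.0351
grasp_force: 55.0
```

Call:
drive_tool([
  {"dx":-0.05,"dy":-0.2,"dz":0,"wx":0,"wy":0,"wz":0.05,"hand":25},
  {"dx":-0.2,"dy":-0.7,"dz":0,"wx":0,"wy":0,"wz":0.2,"hand":25},
  {"dx":-0.35,"dy":-1.2,"dz":0,"wx":0,"wy":0,"wz":0.4,"hand":25},
  {"dx":-0.5,"dy":-1.7,"dz":0,"wx":0,"wy":0,"wz":0.6,"hand":25},
  {"dx":-0.65,"dy":-2.2,"dz":0,"wx":0,"wy":0,"wz":0.75,"hand":25},
  {"dx":-0.8,"dy":-2.7,"dz":0,"wx":0,"wy":0,"wz":0.9,"hand":25},
  {"dx":-0.95,"dy":-3.2,"dz":0,"wx":0,"wy":0,"wz":1.1,"hand":25},
  {"dx":-1.1,"dy":-3.7,"dz":0,"wx":0,"wy":0,"wz":1.3,"hand":25},
  {"dx":-1.25,"dy":-4.2,"dz":0,"wx":0,"wy":0,"wz":1.45,"hand":25},
  {"dx":-1.4,"dy":-4.7,"dz":0,"wx":0,"wy":0,"wz":1.6,"hand":25},
  {"dx":-1.5,"dy":-5.2,"dz":0,"wx":0,"wy":0,"wz":1.75,"hand":25},
  {"dx":-1.62,"dy":-5.6,"dz":0,"wx":0,"wy":0,"wz":1.9,"hand":25},
  {"dx":-1.68,"dy":-5.75,"dz":0,"wx":0,"wy":0,"wz":1.91,"hand":25},
  {"dx":-1.68,"dy":-5.75,"dz":0,"wx":0,"wy":0,"wz":1.91,"hand":25},
  {"dx":-1.68,"dy":-5.75,"dz":0,"wx":0,"wy":0,"wz":1.91,"hand":25},
  {"dx":-1.68,"dy":-5.75,"dz":0,"wx":0,"wy":0,"wz":1.91,"hand":25},
])

```text
clock: 6.1
eef_pos: [0.5019, -0.1359, 0.1695]
tool_rot: [0.352, 0.936, 0.0, -0.0]
ft_force: [-0.0, -0.3, -0.5]
grip_width: 0.0354
grasp_force: 55.1
```

```bash
python3 - <<'E'
from h import *
import cv2
o=bot.get_obs();print(o["eef_pos"],o["grip_width"],o["grasp_force"],o["ft_force"])
a=bot.camera("top")[110:280,330:500];b=bot.camera("scene")[80:250,170:340]
f=lambda m:cv2.resize(m,(400,400),interpolation=cv2.INTER_CUBIC)
cv2.imwrite("pics/p1.png",np.hstack([f(a),f(b)])[...,::-1])
E
```

```text
[ 0.50194912 -0.13588102  0.16951707] 0.0353801638512746 55.09499967098236 [-0.02036848 -0.28940463 -0.47637293]
```

View pics/p1.png

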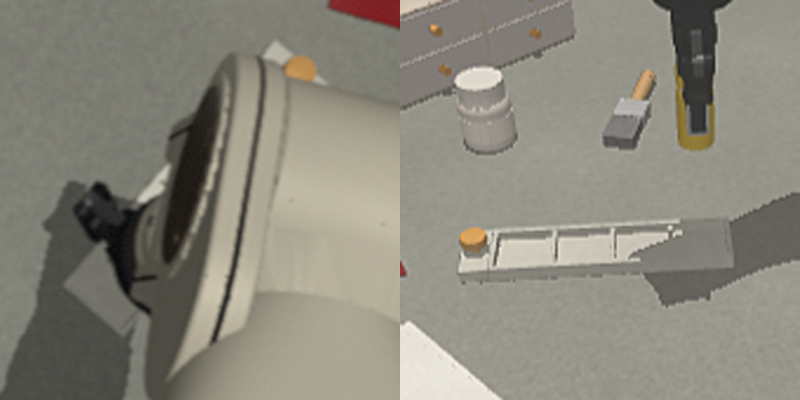

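The yellow pot hangs upright over the far pocket (scene crop at (695,110)). Lowering it and releasing.

Call:
drive_tool([
  {"dx":0,"dy":0,"dz":0.3,"wx":0,"wy":0,"wz":0,"hand":25},
  {"dx":0,"dy":0,"dz":0.8,"wx":0,"wy":0,"wz":0,"hand":25},
  {"dx":0,"dy":0,"dz":1.3,"wx":0,"wy":0,"wz":0,"hand":25},
  {"dx":0,"dy":0,"dz":1.7,"wx":0,"wy":0,"wz":0,"hand":25},
  {"dx":0,"dy":0,"dz":2.0,"wx":0,"wy":0,"wz":0,"hand":25},
  {"dx":0,"dy":0,"dz":2.2,"wx":0,"wy":0,"wz":0,"hand":25},
  {"dx":0,"dy":0,"dz":2.4,"wx":0,"wy":0,"wz":0,"hand":25},
  {"dx":0,"dy":0,"dz":2.5,"wx":0,"wy":0,"wz":0,"hand":25},
  {"dx":0,"dy":0,"dz":2.6,"wx":0,"wy":0,"wz":0,"hand":25},
  {"dx":0,"dy":0,"dz":2.66,"wx":0,"wy":0,"wz":0,"hand":25},
  {"dx":0,"dy":0,"dz":2.66,"wx":0,"wy":0,"wz":0,"hand":25},
  {"dx":0,"dy":0,"dz":2.66,"wx":0,"wy":0,"wz":0,"hand":25},
])

```text
clock: 7.4
eef_pos: [0.5022, -0.1369, 0.0372]
tool_rot: [0.352, 0.936, 0.0, 0.0]
ft_force: [0.6, 0.3, -1.0]
grip_width: 0.0351
grasp_force: 55.1
```

Call:
drive_tool([
  {"dx":0,"dy":0,"dz":0.03,"wx":0,"wy":0,"wz":0,"hand":25},
  {"dx":0,"dy":0,"dz":0.03,"wx":0,"wy":0,"wz":0,"hand":25},
  {"dx":0,"dy":0,"dz":0.03,"wx":0,"wy":0,"wz":0,"hand":36},
  {"dx":0,"dy":0,"dz":0.03,"wx":0,"wy":0,"wz":0,"hand":45},
  {"dx":0,"dy":0,"dz":0.03,"wx":0,"wy":0,"wz":0,"hand":60},
  {"dx":0,"dy":0,"dz":0.03,"wx":0,"wy":0,"wz":0,"hand":75},
  {"dx":0,"dy":0,"dz":0.03,"wx":0,"wy":0,"wz":0,"hand":85},
  {"dx":0,"dy":0,"dz":0.03,"wx":0,"wy":0,"wz":0,"hand":85},
  {"dx":0,"dy":0,"dz":-0.3,"wx":0,"wy":0,"wz":0,"hand":85},
  {"dx":0,"dy":0,"dz":-0.8,"wx":0,"wy":0,"wz":0,"hand":85},
  {"dx":0,"dy":0,"dz":-1.4,"wx":0,"wy":0,"wz":0,"hand":85},
  {"dx":0,"dy":0,"dz":-2.0,"wx":0,"wy":0,"wz":0,"hand":85},
  {"dx":0,"dy":0,"dz":-2.5,"wx":0,"wy":0,"wz":0,"hand":85},
  {"dx":0,"dy":0,"dz":-2.66,"wx":0,"wy":0,"wz":0,"hand":85},
  {"dx":0,"dy":0,"dz":-2.66,"wx":0,"wy":0,"wz":0,"hand":85},
])

```text
clock: 8.9
eef_pos: [0.5027, -0.137, 0.1708]
tool_rot: [0.352, 0.936, 0.0, 0.001]
ft_force: [-0.3, 0.2, -0.4]
grip_width: 0.0849
grasp_force: 0.0
```

Call:
drive_tool([
  {"dx":0.2,"dy":0.3,"dz":0,"wx":0,"wy":0,"wz":-0.1,"hand":85},
  {"dx":0.6,"dy":0.8,"dz":0,"wx":0,"wy":0,"wz":-0.3,"hand":85},
  {"dx":1.0,"dy":1.4,"dz":0,"wx":0,"wy":0,"wz":-0.5,"hand":85},
  {"dx":1.5,"dy":2.0,"dz":0,"wx":0,"wy":0,"wz":-0.7,"hand":85},
  {"dx":2.0,"dy":2.7,"dz":0,"wx":0,"wy":0,"wz":-1.0,"hand":85},
  {"dx":2.5,"dy":3.4,"dz":0,"wx":0,"wy":0,"wz":-1.2,"hand":85},
  {"dx":3.0,"dy":4.1,"dz":0,"wx":0,"wy":0,"wz":-1.5,"hand":85},
  {"dx":3.4,"dy":4.7,"dz":0,"wx":0,"wy":0,"wz":-1.7,"hand":85},
  {"dx":3.7,"dy":5.1,"dz":0,"wx":0,"wy":0,"wz":-1.91,"hand":85},
  {"dx":3.86,"dy":5.22,"dz":0,"wx":0,"wy":0,"wz":-1.91,"hand":85},
  {"dx":3.86,"dy":5.22,"dz":0,"wx":0,"wy":0,"wz":-1.91,"hand":85},
  {"dx":3.86,"dy":5.22,"dz":0,"wx":0,"wy":0,"wz":-1.91,"hand":85},
])

```text
clock: 10.1
eef_pos: [0.5281, 0.1856, 0.1687]
tool_rot: [0.273, 0.962, -0.001, -0.001]
ft_force: [0.2, 0.3, 0.9]
grip_width: 0.0851
grasp_force: 0.0
```

```bash
python3 - <<'E'
from h import *
import cv2
o=bot.get_obs();print(o["eef_pos"],o["tool_rot"])
a=bot.camera("top")[110:280,330:500];b=bot.camera("scene")[80:250,170:340]
f=lambda m:cv2.resize(m,(400,400),interpolation=cv2.INTER_CUBIC)
cv2.imwrite("pics/p2.png",np.hstack([f(a),f(b)])[...,::-1])
E
```

```text
[0.52807405 0.18564457 0.16872221] [ 2.73404189e-01  9.61898460e-01 -9.26226726e-04 -8.02897201e-04]
```

View pics/p2.png

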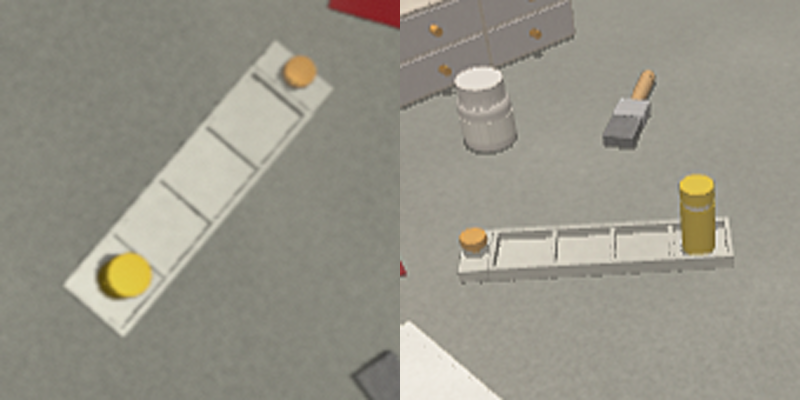

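Yellow stands upright in the pocket farthest from the knob. Next is blue.

Call:
drive_tool([
  {"dx":0,"dy":0,"dz":0.4,"wx":0,"wy":0,"wz":0,"hand":85},
  {"dx":0,"dy":0,"dz":0.9,"wx":0,"wy":0,"wz":0,"hand":85},
  {"dx":0,"dy":0,"dz":1.4,"wx":0,"wy":0,"wz":0,"hand":85},
  {"dx":0,"dy":0,"dz":1.9,"wx":0,"wy":0,"wz":0,"hand":85},
  {"dx":0,"dy":0,"dz":2.3,"wx":0,"wy":0,"wz":0,"hand":85},
  {"dx":0,"dy":0,"dz":2.46,"wx":0,"wy":0,"wz":0,"hand":85},
  {"dx":0,"dy":0,"dz":2.46,"wx":0,"wy":0,"wz":0,"hand":70},
  {"dx":0,"dy":0,"dz":2.46,"wx":0,"wy":0,"wz":0,"hand":55},
  {"dx":0,"dy":0,"dz":2.46,"wx":0,"wy":0,"wz":0,"hand":45},
  {"dx":0,"dy":0,"dz":2.46,"wx":0,"wy":0,"wz":0,"hand":36},
  {"dx":0,"dy":0,"dz":2.46,"wx":0,"wy":0,"wz":0,"hand":28},
  {"dx":0,"dy":0,"dz":2.46,"wx":0,"wy":0,"wz":0,"hand":25},
  {"dx":0,"dy":0,"dz":2.46,"wx":0,"wy":0,"wz":0,"hand":25},
  {"dx":0,"dy":0,"dz":2.46,"wx":0,"wy":0,"wz":0,"hand":25},
])

```text
clock: 11.6
eef_pos: [0.5297, 0.1862, 0.0488]
tool_rot: [0.273, 0.962, -0.0, 0.001]
ft_force: [-1.2, -3.1, 5.9]
grip_width: 0.0348
grasp_force: 56.1
```

```bash
python3 - <<'E'
from plan import *
w=unproj("top",[384.1,226.2],.087);d=w-np.array([.572,-.1981]);c,s=np.cos(-2.2902),np.sin(-2.2902)
print("yellow in caddy",(c*d[0]+s*d[1]).round(4),(-s*d[0]+c*d[1]).round(4))
E
```

```text
yellow in caddy -0.0032 -0.0929
```

Yellow is 3 mm off its pocket's centre, well within the 15 mm allowed. Blue is gripped; I'll lift it and carry it over.

Call:
drive_tool([
  {"dx":0,"dy":0,"dz":-0.2,"wx":0,"wy":0,"wz":0,"hand":25},
  {"dx":0,"dy":0,"dz":-0.6,"wx":0,"wy":0,"wz":0,"hand":25},
  {"dx":0,"dy":0,"dz":-1.0,"wx":0,"wy":0,"wz":0,"hand":25},
  {"dx":0,"dy":0,"dz":-1.4,"wx":0,"wy":0,"wz":0,"hand":25},
  {"dx":0,"dy":0,"dz":-1.8,"wx":0,"wy":0,"wz":0,"hand":25},
  {"dx":0,"dy":0,"dz":-2.2,"wx":0,"wy":0,"wz":0,"hand":25},
  {"dx":0,"dy":0,"dz":-2.46,"wx":0,"wy":0,"wz":0,"hand":25},
  {"dx":0,"dy":0,"dz":-2.46,"wx":0,"wy":0,"wz":0,"hand":25},
])

```text
clock: 12.4
eef_pos: [0.5304, 0.1875, 0.173]
tool_rot: [0.273, 0.962, 0.002, 0.002]
ft_force: [0.9, -0.3, -1.2]
grip_width: 0.0348
grasp_force: 56.1
```

Call:
drive_tool([
  {"dx":-0.2,"dy":-0.3,"dz":0,"wx":0,"wy":0,"wz":0.1,"hand":25},
  {"dx":-0.5,"dy":-0.7,"dz":0,"wx":0,"wy":0,"wz":0.2,"hand":25},
  {"dx":-0.8,"dy":-1.2,"dz":0,"wx":0,"wy":0,"wz":0.4,"hand":25},
  {"dx":-1.15,"dy":-1.7,"dz":0,"wx":0,"wy":0,"wz":0.5,"hand":25},
  {"dx":-1.5,"dy":-2.2,"dz":0,"wx":0,"wy":0,"wz":0.7,"hand":25},
  {"dx":-1.9,"dy":-2.7,"dz":0,"wx":0,"wy":0,"wz":0.9,"hand":25},
  {"dx":-2.25,"dy":-3.2,"dz":0,"wx":0,"wy":0,"wz":1.0,"hand":25},
  {"dx":-2.6,"dy":-3.7,"dz":0,"wx":0,"wy":0,"wz":1.2,"hand":25},
  {"dx":-2.95,"dy":-4.2,"dz":0,"wx":0,"wy":0,"wz":1.4,"hand":25},
  {"dx":-3.3,"dy":-4.7,"dz":0,"wx":0,"wy":0,"wz":1.5,"hand":25},
  {"dx":-3.6,"dy":-5.2,"dz":0,"wx":0,"wy":0,"wz":1.7,"hand":25},
  {"dx":-3.9,"dy":-5.6,"dz":0,"wx":0,"wy":0,"wz":1.9,"hand":25},
  {"dx":-4.1,"dy":-5.9,"dz":0,"wx":0,"wy":0,"wz":1.91,"hand":25},
  {"dx":-4.16,"dy":-5.99,"dz":0,"wx":0,"wy":0,"wz":1.91,"hand":25},
  {"dx":-4.16,"dy":-5.99,"dz":0,"wx":0,"wy":0,"wz":1.91,"hand":25},
  {"dx":-4.16,"dy":-5.99,"dz":0,"wx":0,"wy":0,"wz":1.91,"hand":25},
  {"dx":-4.16,"dy":-5.99,"dz":0,"wx":0,"wy":0,"wz":1.91,"hand":25},
])

```text
clock: 14.1
eef_pos: [0.5484, -0.1762, 0.1698]
tool_rot: [0.351, 0.936, 0.0, -0.0]
ft_force: [0.1, -0.6, -0.4]
grip_width: 0.0347
grasp_force: 56.2
```

Call:
drive_tool([
  {"dx":0,"dy":0,"dz":0.3,"wx":0,"wy":0,"wz":0,"hand":25},
  {"dx":0,"dy":0,"dz":0.8,"wx":0,"wy":0,"wz":0,"hand":25},
  {"dx":0,"dy":0,"dz":1.3,"wx":0,"wy":0,"wz":0,"hand":25},
  {"dx":0,"dy":0,"dz":1.7,"wx":0,"wy":0,"wz":0,"hand":25},
  {"dx":0,"dy":0,"dz":2.0,"wx":0,"wy":0,"wz":0,"hand":25},
  {"dx":0,"dy":0,"dz":2.2,"wx":0,"wy":0,"wz":0,"hand":25},
  {"dx":0,"dy":0,"dz":2.4,"wx":0,"wy":0,"wz":0,"hand":25},
  {"dx":0,"dy":0,"dz":2.5,"wx":0,"wy":0,"wz":0,"hand":25},
  {"dx":0,"dy":0,"dz":2.6,"wx":0,"wy":0,"wz":0,"hand":25},
  {"dx":0,"dy":0,"dz":2.66,"wx":0,"wy":0,"wz":0,"hand":25},
  {"dx":0,"dy":0,"dz":2.68,"wx":0,"wy":0,"wz":0,"hand":25},
  {"dx":0,"dy":0,"dz":2.68,"wx":0,"wy":0,"wz":0,"hand":25},
  {"dx":0,"dy":0,"dz":2.68,"wx":0,"wy":0,"wz":0,"hand":25},
])

```text
clock: 15.4
eef_pos: [0.5487, -0.1775, 0.0368]
tool_rot: [0.352, 0.936, 0.0, 0.001]
ft_force: [-2.8, 0.9, 5.3]
grip_width: 0.0353
grasp_force: 56.7
```

Call:
drive_tool([
  {"dx":0,"dy":0,"dz":0,"wx":0,"wy":0,"wz":0,"hand":36},
  {"dx":0,"dy":0,"dz":0,"wx":0,"wy":0,"wz":0,"hand":45},
  {"dx":0,"dy":0,"dz":0,"wx":0,"wy":0,"wz":0,"hand":60},
  {"dx":0,"dy":0,"dz":0,"wx":0,"wy":0,"wz":0,"hand":75},
  {"dx":0,"dy":0,"dz":0,"wx":0,"wy":0,"wz":0,"hand":85},
  {"dx":0,"dy":0,"dz":0,"wx":0,"wy":0,"wz":0,"hand":85},
  {"dx":0,"dy":0,"dz":-0.3,"wx":0,"wy":0,"wz":0,"hand":85},
  {"dx":0,"dy":0,"dz":-0.8,"wx":0,"wy":0,"wz":0,"hand":85},
  {"dx":0,"dy":0,"dz":-1.4,"wx":0,"wy":0,"wz":0,"hand":85},
  {"dx":0,"dy":0,"dz":-2.0,"wx":0,"wy":0,"wz":0,"hand":85},
  {"dx":0,"dy":0,"dz":-2.5,"wx":0,"wy":0,"wz":0,"hand":85},
  {"dx":0,"dy":0,"dz":-2.68,"wx":0,"wy":0,"wz":0,"hand":85},
  {"dx":0,"dy":0,"dz":-2.68,"wx":0,"wy":0,"wz":0,"hand":85},
])

```text
clock: 16.7
eef_pos: [0.5494, -0.1777, 0.1711]
tool_rot: [0.352, 0.936, 0.0, 0.002]
ft_force: [-0.2, -0.5, 0.8]
grip_width: 0.0848
grasp_force: 0.0
```

Call:
drive_tool([
  {"dx":0.3,"dy":0.2,"dz":0,"wx":0,"wy":0,"wz":-0.1,"hand":85},
  {"dx":0.9,"dy":0.7,"dz":0,"wx":0,"wy":0,"wz":-0.3,"hand":85},
  {"dx":1.6,"dy":1.2,"dz":0,"wx":0,"wy":0,"wz":-0.5,"hand":85},
  {"dx":2.3,"dy":1.8,"dz":0,"wx":0,"wy":0,"wz":-0.7,"hand":85},
  {"dx":3.0,"dy":2.4,"dz":0,"wx":0,"wy":0,"wz":-0.9,"hand":85},
  {"dx":3.7,"dy":2.9,"dz":0,"wx":0,"wy":0,"wz":-1.1,"hand":85},
  {"dx":4.4,"dy":3.5,"dz":0,"wx":0,"wy":0,"wz":-1.3,"hand":85},
  {"dx":5.1,"dy":4.0,"dz":0,"wx":0,"wy":0,"wz":-1.5,"hand":85},
  {"dx":5.7,"dy":4.5,"dz":0,"wx":0,"wy":0,"wz":-1.7,"hand":85},
  {"dx":6.1,"dy":4.8,"dz":0,"wx":0,"wy":0,"wz":-1.91,"hand":85},
  {"dx":6.33,"dy":4.99,"dz":0,"wx":0,"wy":0,"wz":-1.91,"hand":85},
  {"dx":6.33,"dy":4.99,"dz":0,"wx":0,"wy":0,"wz":-1.91,"hand":85},
  {"dx":6.33,"dy":4.99,"dz":0,"wx":0,"wy":0,"wz":-1.91,"hand":85},
  {"dx":6.33,"dy":4.99,"dz":0,"wx":0,"wy":0,"wz":-1.91,"hand":85},
])

```text
clock: 18.1
eef_pos: [0.4749, 0.2176, 0.1694]
tool_rot: [0.274, 0.962, -0.001, -0.0]
ft_force: [-0.4, 0.1, -0.0]
grip_width: 0.0846
grasp_force: 0.0
```

```bash
python3 - <<'E'
from h import *
import cv2
o=bot.get_obs();print(o["eef_pos"],o["tool_rot"])
a=bot.camera("top")[110:280,330:500];b=bot.camera("scene")[80:280,170:480]
f=lambda m,w:cv2.resize(m,(w,350),interpolation=cv2.INTER_CUBIC)
cv2.imwrite("pics/p3.png",np.hstack([f(a,250),f(b,542)])[...,::-1])
E
```

```text
[0.47490684 0.21755522 0.16937145] [ 2.73946078e-01  9.61744868e-01 -5.15954440e-04 -2.97778980e-04]
```

View pics/p3.png

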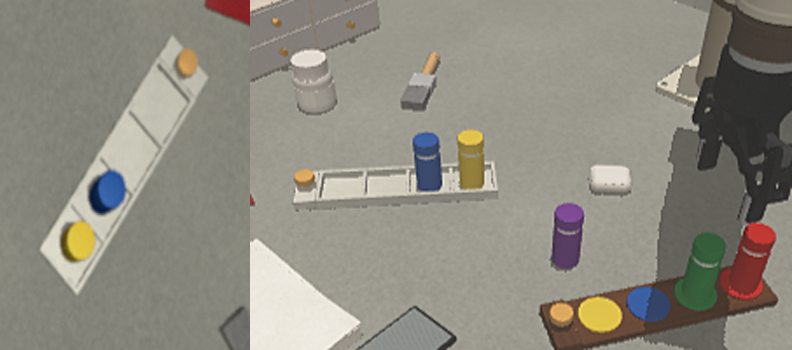

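Yellow and blue stand in the two far pockets, and green and red are still undisturbed on the tray. Next is green.

Call:
drive_tool([
  {"dx":0,"dy":0,"dz":0.4,"wx":0,"wy":0,"wz":0,"hand":85},
  {"dx":0,"dy":0,"dz":0.9,"wx":0,"wy":0,"wz":0,"hand":85},
  {"dx":0,"dy":0,"dz":1.4,"wx":0,"wy":0,"wz":0,"hand":85},
  {"dx":0,"dy":0,"dz":1.9,"wx":0,"wy":0,"wz":0,"hand":85},
  {"dx":0,"dy":0,"dz":2.3,"wx":0,"wy":0,"wz":0,"hand":85},
  {"dx":0,"dy":0,"dz":2.46,"wx":0,"wy":0,"wz":0,"hand":85},
  {"dx":0,"dy":0,"dz":2.46,"wx":0,"wy":0,"wz":0,"hand":70},
  {"dx":0,"dy":0,"dz":2.46,"wx":0,"wy":0,"wz":0,"hand":55},
  {"dx":0,"dy":0,"dz":2.46,"wx":0,"wy":0,"wz":0,"hand":45},
  {"dx":0,"dy":0,"dz":2.46,"wx":0,"wy":0,"wz":0,"hand":36},
  {"dx":0,"dy":0,"dz":2.46,"wx":0,"wy":0,"wz":0,"hand":28},
  {"dx":0,"dy":0,"dz":2.46,"wx":0,"wy":0,"wz":0,"hand":25},
  {"dx":0,"dy":0,"dz":2.46,"wx":0,"wy":0,"wz":0,"hand":25},
  {"dx":0,"dy":0,"dz":2.46,"wx":0,"wy":0,"wz":0,"hand":25},
])

```text
clock: 19.6
eef_pos: [0.4753, 0.2181, 0.0487]
tool_rot: [0.273, 0.962, -0.0, 0.001]
ft_force: [-1.6, -3.6, 9.1]
grip_width: 0.035
grasp_force: 56.8
```

Call:
drive_tool([
  {"dx":0,"dy":0,"dz":-0.2,"wx":0,"wy":0,"wz":0,"hand":25},
  {"dx":0,"dy":0,"dz":-0.6,"wx":0,"wy":0,"wz":0,"hand":25},
  {"dx":0,"dy":0,"dz":-1.0,"wx":0,"wy":0,"wz":0,"hand":25},
  {"dx":0,"dy":0,"dz":-1.4,"wx":0,"wy":0,"wz":0,"hand":25},
  {"dx":0,"dy":0,"dz":-1.8,"wx":0,"wy":0,"wz":0,"hand":25},
  {"dx":0,"dy":0,"dz":-2.2,"wx":0,"wy":0,"wz":0,"hand":25},
  {"dx":0,"dy":0,"dz":-2.46,"wx":0,"wy":0,"wz":0,"hand":25},
  {"dx":0,"dy":0,"dz":-2.46,"wx":0,"wy":0,"wz":0,"hand":25},
])

```text
clock: 20.4
eef_pos: [0.4766, 0.2198, 0.1728]
tool_rot: [0.273, 0.962, 0.002, 0.002]
ft_force: [1.1, 0.8, -1.8]
grip_width: 0.0348
grasp_force: 57.1
```

Call:
drive_tool([
  {"dx":-0.3,"dy":-0.3,"dz":0,"wx":0,"wy":0,"wz":0.1,"hand":25},
  {"dx":-0.7,"dy":-0.65,"dz":0,"wx":0,"wy":0,"wz":0.2,"hand":25},
  {"dx":-1.2,"dy":-1.1,"dz":0,"wx":0,"wy":0,"wz":0.3,"hand":25},
  {"dx":-1.7,"dy":-1.6,"dz":0,"wx":0,"wy":0,"wz":0.5,"hand":25},
  {"dx":-2.2,"dy":-2.05,"dz":0,"wx":0,"wy":0,"wz":0.6,"hand":25},
  {"dx":-2.7,"dy":-2.5,"dz":0,"wx":0,"wy":0,"wz":0.8,"hand":25},
  {"dx":-3.2,"dy":-3.0,"dz":0,"wx":0,"wy":0,"wz":0.9,"hand":25},
  {"dx":-3.7,"dy":-3.45,"dz":0,"wx":0,"wy":0,"wz":1.1,"hand":25},
  {"dx":-4.2,"dy":-3.9,"dz":0,"wx":0,"wy":0,"wz":1.2,"hand":25},
  {"dx":-4.7,"dy":-4.4,"dz":0,"wx":0,"wy":0,"wz":1.4,"hand":25},
  {"dx":-5.2,"dy":-4.85,"dz":0,"wx":0,"wy":0,"wz":1.5,"hand":25},
  {"dx":-5.7,"dy":-5.3,"dz":0,"wx":0,"wy":0,"wz":1.7,"hand":25},
  {"dx":-6.1,"dy":-5.7,"dz":0,"wx":0,"wy":0,"wz":1.8,"hand":25},
  {"dx":-6.4,"dy":-6.0,"dz":0,"wx":0,"wy":0,"wz":1.91,"hand":25},
  {"dx":-6.6,"dy":-6.15,"dz":0,"wx":0,"wy":0,"wz":1.91,"hand":25},
  {"dx":-6.63,"dy":-6.18,"dz":0,"wx":0,"wy":0,"wz":1.91,"hand":25},
  {"dx":-6.63,"dy":-6.18,"dz":0,"wx":0,"wy":0,"wz":1.91,"hand":25},
  {"dx":-6.63,"dy":-6.18,"dz":0,"wx":0,"wy":0,"wz":1.91,"hand":25},
  {"dx":-6.63,"dy":-6.18,"dz":0,"wx":0,"wy":0,"wz":1.91,"hand":25},
])

```text
clock: 22.3
eef_pos: [0.5946, -0.217, 0.1699]
tool_rot: [0.351, 0.936, 0.0, -0.0]
ft_force: [-0.0, -0.1, 0.1]
grip_width: 0.0346
grasp_force: 57.2
```

Call:
drive_tool([
  {"dx":0,"dy":0,"dz":0.3,"wx":0,"wy":0,"wz":0,"hand":25},
  {"dx":0,"dy":0,"dz":0.8,"wx":0,"wy":0,"wz":0,"hand":25},
  {"dx":0,"dy":0,"dz":1.3,"wx":0,"wy":0,"wz":0,"hand":25},
  {"dx":0,"dy":0,"dz":1.7,"wx":0,"wy":0,"wz":0,"hand":25},
  {"dx":0,"dy":0,"dz":2.0,"wx":0,"wy":0,"wz":0,"hand":25},
  {"dx":0,"dy":0,"dz":2.2,"wx":0,"wy":0,"wz":0,"hand":25},
  {"dx":0,"dy":0,"dz":2.4,"wx":0,"wy":0,"wz":0,"hand":25},
  {"dx":0,"dy":0,"dz":2.5,"wx":0,"wy":0,"wz":0,"hand":25},
  {"dx":0,"dy":0,"dz":2.6,"wx":0,"wy":0,"wz":0,"hand":25},
  {"dx":0,"dy":0,"dz":2.66,"wx":0,"wy":0,"wz":0,"hand":25},
  {"dx":0,"dy":0,"dz":2.68,"wx":0,"wy":0,"wz":0,"hand":25},
  {"dx":0,"dy":0,"dz":2.68,"wx":0,"wy":0,"wz":0,"hand":25},
  {"dx":0,"dy":0,"dz":2.68,"wx":0,"wy":0,"wz":0,"hand":25},
])

```text
clock: 23.6
eef_pos: [0.595, -0.2183, 0.0368]
tool_rot: [0.352, 0.936, 0.0, 0.001]
ft_force: [-2.0, 0.3, 6.4]
grip_width: 0.0344
grasp_force: 57.8
```

Call:
drive_tool([
  {"dx":0,"dy":0,"dz":0,"wx":0,"wy":0,"wz":0,"hand":36},
  {"dx":0,"dy":0,"dz":0,"wx":0,"wy":0,"wz":0,"hand":45},
  {"dx":0,"dy":0,"dz":0,"wx":0,"wy":0,"wz":0,"hand":60},
  {"dx":0,"dy":0,"dz":0,"wx":0,"wy":0,"wz":0,"hand":75},
  {"dx":0,"dy":0,"dz":0,"wx":0,"wy":0,"wz":0,"hand":85},
  {"dx":0,"dy":0,"dz":0,"wx":0,"wy":0,"wz":0,"hand":85},
  {"dx":0,"dy":0,"dz":-0.3,"wx":0,"wy":0,"wz":0,"hand":85},
  {"dx":0,"dy":0,"dz":-0.8,"wx":0,"wy":0,"wz":0,"hand":85},
  {"dx":0,"dy":0,"dz":-1.4,"wx":0,"wy":0,"wz":0,"hand":85},
  {"dx":0,"dy":0,"dz":-2.0,"wx":0,"wy":0,"wz":0,"hand":85},
  {"dx":0,"dy":0,"dz":-2.5,"wx":0,"wy":0,"wz":0,"hand":85},
  {"dx":0,"dy":0,"dz":-2.68,"wx":0,"wy":0,"wz":0,"hand":85},
  {"dx":0,"dy":0,"dz":-2.68,"wx":0,"wy":0,"wz":0,"hand":85},
])

```text
clock: 24.9
eef_pos: [0.5956, -0.2185, 0.1713]
tool_rot: [0.352, 0.936, 0.0, 0.002]
ft_force: [-0.9, -0.1, -0.2]
grip_width: 0.0847
grasp_force: 0.0
```

Call:
drive_tool([
  {"dx":0.4,"dy":0.2,"dz":0,"wx":0,"wy":0,"wz":-0.1,"hand":85},
  {"dx":1.0,"dy":0.5,"dz":0,"wx":0,"wy":0,"wz":-0.2,"hand":85},
  {"dx":1.7,"dy":0.9,"dz":0,"wx":0,"wy":0,"wz":-0.4,"hand":85},
  {"dx":2.5,"dy":1.35,"dz":0,"wx":0,"wy":0,"wz":-0.5,"hand":85},
  {"dx":3.3,"dy":1.8,"dz":0,"wx":0,"wy":0,"wz":-0.7,"hand":85},
  {"dx":4.1,"dy":2.2,"dz":0,"wx":0,"wy":0,"wz":-0.9,"hand":85},
  {"dx":4.9,"dy":2.65,"dz":0,"wx":0,"wy":0,"wz":-1.1,"hand":85},
  {"dx":5.7,"dy":3.1,"dz":0,"wx":0,"wy":0,"wz":-1.2,"hand":85},
  {"dx":6.5,"dy":3.5,"dz":0,"wx":0,"wy":0,"wz":-1.4,"hand":85},
  {"dx":7.3,"dy":4.0,"dz":0,"wx":0,"wy":0,"wz":-1.6,"hand":85},
  {"dx":8.0,"dy":4.35,"dz":0,"wx":0,"wy":0,"wz":-1.8,"hand":85},
  {"dx":8.5,"dy":4.6,"dz":0,"wx":0,"wy":0,"wz":-1.91,"hand":85},
  {"dx":8.8,"dy":4.78,"dz":0,"wx":0,"wy":0,"wz":-1.91,"hand":85},
  {"dx":8.8,"dy":4.78,"dz":0,"wx":0,"wy":0,"wz":-1.91,"hand":85},
  {"dx":8.8,"dy":4.78,"dz":0,"wx":0,"wy":0,"wz":-1.91,"hand":85},
  {"dx":8.8,"dy":4.78,"dz":0,"wx":0,"wy":0,"wz":-1.91,"hand":85},
])

```text
clock: 26.5
eef_pos: [0.4212, 0.2505, 0.1689]
tool_rot: [0.274, 0.962, -0.001, -0.001]
ft_force: [0.6, 0.1, 0.0]
grip_width: 0.0851
grasp_force: 0.0
```

```bash
python3 - <<'E'
from h import *
import cv2
o=bot.get_obs();print(o["eef_pos"],o["tool_rot"])
a=bot.camera("top")[110:280,330:500];b=bot.camera("scene")[80:280,170:480]
f=lambda m,w:cv2.resize(m,(w,350),interpolation=cv2.INTER_CUBIC)
cv2.imwrite("pics/p4.png",np.hstack([f(a,250),f(b,542)])[...,::-1])
E
```

```text
[0.42119972 0.25051712 0.1689018 ] [ 2.73576882e-01  9.61849680e-01 -7.87850108e-04 -5.12348338e-04]
```

View pics/p4.png

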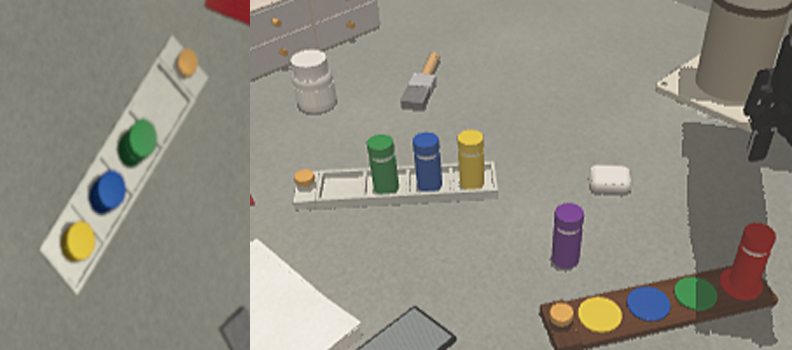

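Three are placed. Red is last.

Call:
drive_tool([
  {"dx":0,"dy":0,"dz":0.4,"wx":0,"wy":0,"wz":0,"hand":85},
  {"dx":0,"dy":0,"dz":0.9,"wx":0,"wy":0,"wz":0,"hand":85},
  {"dx":0,"dy":0,"dz":1.4,"wx":0,"wy":0,"wz":0,"hand":85},
  {"dx":0,"dy":0,"dz":1.9,"wx":0,"wy":0,"wz":0,"hand":85},
  {"dx":0,"dy":0,"dz":2.3,"wx":0,"wy":0,"wz":0,"hand":85},
  {"dx":0,"dy":0,"dz":2.46,"wx":0,"wy":0,"wz":0,"hand":85},
  {"dx":0,"dy":0,"dz":2.46,"wx":0,"wy":0,"wz":0,"hand":70},
  {"dx":0,"dy":0,"dz":2.46,"wx":0,"wy":0,"wz":0,"hand":55},
  {"dx":0,"dy":0,"dz":2.46,"wx":0,"wy":0,"wz":0,"hand":45},
  {"dx":0,"dy":0,"dz":2.46,"wx":0,"wy":0,"wz":0,"hand":36},
  {"dx":0,"dy":0,"dz":2.46,"wx":0,"wy":0,"wz":0,"hand":28},
  {"dx":0,"dy":0,"dz":2.46,"wx":0,"wy":0,"wz":0,"hand":25},
  {"dx":0,"dy":0,"dz":2.46,"wx":0,"wy":0,"wz":0,"hand":25},
  {"dx":0,"dy":0,"dz":2.46,"wx":0,"wy":0,"wz":0,"hand":25},
])

```text
clock: 28.0
eef_pos: [0.4221, 0.2512, 0.0487]
tool_rot: [0.273, 0.962, 0.0, 0.001]
ft_force: [-2.5, -3.6, 7.9]
grip_width: 0.0348
grasp_force: 56.9
```

Call:
drive_tool([
  {"dx":0,"dy":0,"dz":-0.2,"wx":0,"wy":0,"wz":0,"hand":25},
  {"dx":0,"dy":0,"dz":-0.6,"wx":0,"wy":0,"wz":0,"hand":25},
  {"dx":0,"dy":0,"dz":-1.0,"wx":0,"wy":0,"wz":0,"hand":25},
  {"dx":0,"dy":0,"dz":-1.4,"wx":0,"wy":0,"wz":0,"hand":25},
  {"dx":0,"dy":0,"dz":-1.8,"wx":0,"wy":0,"wz":0,"hand":25},
  {"dx":0,"dy":0,"dz":-2.2,"wx":0,"wy":0,"wz":0,"hand":25},
  {"dx":0,"dy":0,"dz":-2.46,"wx":0,"wy":0,"wz":0,"hand":25},
  {"dx":0,"dy":0,"dz":-2.46,"wx":0,"wy":0,"wz":0,"hand":25},
])

```text
clock: 28.8
eef_pos: [0.4229, 0.2527, 0.1728]
tool_rot: [0.273, 0.962, 0.002, 0.002]
ft_force: [1.2, 0.6, -0.5]
grip_width: 0.0348
grasp_force: 56.8
```

Call:
drive_tool([
  {"dx":-0.3,"dy":-0.2,"dz":0,"wx":0,"wy":0,"wz":0.1,"hand":25},
  {"dx":-0.8,"dy":-0.55,"dz":0,"wx":0,"wy":0,"wz":0.2,"hand":25},
  {"dx":-1.4,"dy":-1.0,"dz":0,"wx":0,"wy":0,"wz":0.3,"hand":25},
  {"dx":-2.0,"dy":-1.4,"dz":0,"wx":0,"wy":0,"wz":0.4,"hand":25},
  {"dx":-2.6,"dy":-1.8,"dz":0,"wx":0,"wy":0,"wz":0.55,"hand":25},
  {"dx":-3.2,"dy":-2.25,"dz":0,"wx":0,"wy":0,"wz":0.7,"hand":25},
  {"dx":-3.8,"dy":-2.65,"dz":0,"wx":0,"wy":0,"wz":0.8,"hand":25},
  {"dx":-4.4,"dy":-3.1,"dz":0,"wx":0,"wy":0,"wz":0.9,"hand":25},
  {"dx":-5.0,"dy":-3.5,"dz":0,"wx":0,"wy":0,"wz":1.05,"hand":25},
  {"dx":-5.6,"dy":-3.9,"dz":0,"wx":0,"wy":0,"wz":1.2,"hand":25},
  {"dx":-6.2,"dy":-4.35,"dz":0,"wx":0,"wy":0,"wz":1.3,"hand":25},
  {"dx":-6.8,"dy":-4.75,"dz":0,"wx":0,"wy":0,"wz":1.4,"hand":25},
  {"dx":-7.4,"dy":-5.2,"dz":0,"wx":0,"wy":0,"wz":1.55,"hand":25},
  {"dx":-8.0,"dy":-5.6,"dz":0,"wx":0,"wy":0,"wz":1.7,"hand":25},
  {"dx":-8.5,"dy":-5.95,"dz":0,"wx":0,"wy":0,"wz":1.8,"hand":25},
  {"dx":-8.9,"dy":-6.25,"dz":0,"wx":0,"wy":0,"wz":1.91,"hand":25},
  {"dx":-9.11,"dy":-6.38,"dz":0,"wx":0,"wy":0,"wz":1.91,"hand":25},
  {"dx":-9.11,"dy":-6.38,"dz":0,"wx":0,"wy":0,"wz":1.91,"hand":25},
  {"dx":-9.11,"dy":-6.38,"dz":0,"wx":0,"wy":0,"wz":1.91,"hand":25},
  {"dx":-9.11,"dy":-6.38,"dz":0,"wx":0,"wy":0,"wz":1.91,"hand":25},
])

```text
clock: 30.8
eef_pos: [0.641, -0.2581, 0.1695]
tool_rot: [0.352, 0.936, 0.0, -0.001]
ft_force: [-0.1, -1.1, -1.1]
grip_width: 0.0346
grasp_force: 56.9
```

Call:
drive_tool([
  {"dx":0,"dy":0,"dz":0.3,"wx":0,"wy":0,"wz":0,"hand":25},
  {"dx":0,"dy":0,"dz":0.8,"wx":0,"wy":0,"wz":0,"hand":25},
  {"dx":0,"dy":0,"dz":1.3,"wx":0,"wy":0,"wz":0,"hand":25},
  {"dx":0,"dy":0,"dz":1.7,"wx":0,"wy":0,"wz":0,"hand":25},
  {"dx":0,"dy":0,"dz":2.0,"wx":0,"wy":0,"wz":0,"hand":25},
  {"dx":0,"dy":0,"dz":2.2,"wx":0,"wy":0,"wz":0,"hand":25},
  {"dx":0,"dy":0,"dz":2.4,"wx":0,"wy":0,"wz":0,"hand":25},
  {"dx":0,"dy":0,"dz":2.5,"wx":0,"wy":0,"wz":0,"hand":25},
  {"dx":0,"dy":0,"dz":2.6,"wx":0,"wy":0,"wz":0,"hand":25},
  {"dx":0,"dy":0,"dz":2.66,"wx":0,"wy":0,"wz":0,"hand":25},
  {"dx":0,"dy":0,"dz":2.68,"wx":0,"wy":0,"wz":0,"hand":25},
  {"dx":0,"dy":0,"dz":2.68,"wx":0,"wy":0,"wz":0,"hand":25},
  {"dx":0,"dy":0,"dz":2.68,"wx":0,"wy":0,"wz":0,"hand":25},
])

```text
clock: 32.1
eef_pos: [0.6417, -0.2593, 0.0368]
tool_rot: [0.352, 0.936, 0.0, 0.001]
ft_force: [-1.9, 1.1, 4.2]
grip_width: 0.0347
grasp_force: 57.4
```

Call:
drive_tool([
  {"dx":0,"dy":0,"dz":0,"wx":0,"wy":0,"wz":0,"hand":36},
  {"dx":0,"dy":0,"dz":0,"wx":0,"wy":0,"wz":0,"hand":45},
  {"dx":0,"dy":0,"dz":0,"wx":0,"wy":0,"wz":0,"hand":60},
  {"dx":0,"dy":0,"dz":0,"wx":0,"wy":0,"wz":0,"hand":75},
  {"dx":0,"dy":0,"dz":0,"wx":0,"wy":0,"wz":0,"hand":85},
  {"dx":0,"dy":0,"dz":0,"wx":0,"wy":0,"wz":0,"hand":85},
  {"dx":0,"dy":0,"dz":-0.3,"wx":0,"wy":0,"wz":0,"hand":85},
  {"dx":0,"dy":0,"dz":-0.8,"wx":0,"wy":0,"wz":0,"hand":85},
  {"dx":0,"dy":0,"dz":-1.4,"wx":0,"wy":0,"wz":0,"hand":85},
  {"dx":0,"dy":0,"dz":-2.0,"wx":0,"wy":0,"wz":0,"hand":85},
  {"dx":0,"dy":0,"dz":-2.5,"wx":0,"wy":0,"wz":0,"hand":85},
  {"dx":0,"dy":0,"dz":-2.68,"wx":0,"wy":0,"wz":0,"hand":85},
  {"dx":0,"dy":0,"dz":-2.68,"wx":0,"wy":0,"wz":0,"hand":85},
])

```text
clock: 33.4
eef_pos: [0.6425, -0.2596, 0.1726]
tool_rot: [0.352, 0.936, -0.0, 0.002]
ft_force: [-0.0, 0.2, -0.3]
grip_width: 0.0849
grasp_force: 0.0
```

Call:
drive_tool([
  {"dx":0.4,"dy":0.2,"dz":0,"wx":0,"wy":0,"wz":0,"hand":85},
  {"dx":1.0,"dy":0.5,"dz":0,"wx":0,"wy":0,"wz":0,"hand":85},
  {"dx":1.7,"dy":0.9,"dz":0,"wx":0,"wy":0,"wz":0,"hand":85},
  {"dx":2.5,"dy":1.35,"dz":0,"wx":0,"wy":0,"wz":0,"hand":85},
  {"dx":3.3,"dy":1.8,"dz":0,"wx":0,"wy":0,"wz":0,"hand":85},
  {"dx":4.1,"dy":2.2,"dz":0,"wx":0,"wy":0,"wz":0,"hand":85},
  {"dx":4.9,"dy":2.65,"dz":0,"wx":0,"wy":0,"wz":0,"hand":85},
  {"dx":5.7,"dy":3.1,"dz":0,"wx":0,"wy":0,"wz":0,"hand":85},
  {"dx":6.5,"dy":3.5,"dz":0,"wx":0,"wy":0,"wz":0,"hand":85},
  {"dx":7.3,"dy":4.0,"dz":0,"wx":0,"wy":0,"wz":0,"hand":85},
  {"dx":8.0,"dy":4.35,"dz":0,"wx":0,"wy":0,"wz":0,"hand":85},
  {"dx":8.0,"dy":4.35,"dz":0,"wx":0,"wy":0,"wz":0,"hand":85},
  {"dx":8.0,"dy":4.35,"dz":0,"wx":0,"wy":0,"wz":0,"hand":85},
])

```text
clock: 34.7
eef_pos: [0.4828, 0.1684, 0.1685]
tool_rot: [0.351, 0.936, -0.001, -0.001]
ft_force: [-0.3, -0.8, -0.5]
grip_width: 0.085
grasp_force: 0.0
```

```bash
python3 - <<'E'
from h import *
import cv2
a=bot.camera("top")[110:280,330:500];b=bot.camera("scene")[80:280,170:480]
f=lambda m,w:cv2.resize(m,(w,350),interpolation=cv2.INTER_CUBIC)
cv2.imwrite("pics/p5.png",np.hstack([f(a,350),f(b,450)])[...,::-1])
E
```

```text
(no output)
```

View pics/p5.png

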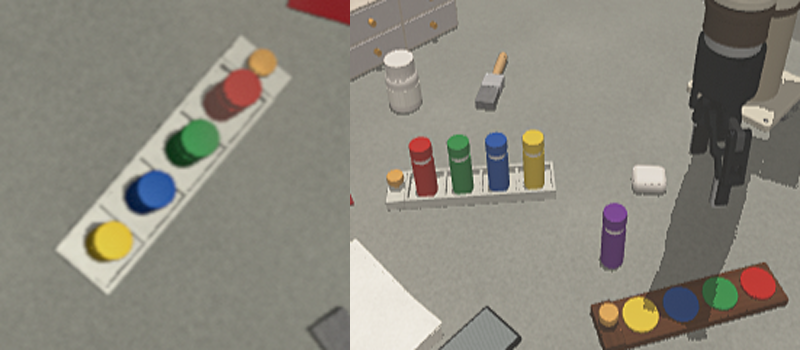

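All four stand upright, one to a pocket: red nearest the caddy knob, then green, blue and yellow. The gripper is clear.

```bash
python3 -c "
from workcell import bot
print(bot.job_done())"
```

```text
the job is handed in; nothing more can be done
None
```

All four pots are in the caddy in reverse order (from its knob: red, green, blue, yellow), standing upright in the final picture, and I handed the job in at about 35 s; no verdict came back.

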